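# Tilt check of a line laser on a spring-backed tilt plate

## Robot

A 6-joint arm with a two-finger parallel gripper is mounted at the origin on the work surface. World frame = base frame: x ahead of the robot, y to its left, z up, the work surface at z = 0. Lengths are in m, angles in rad, forces in N, time in s.
With the tool pointing down it reaches from about 0.35 to 0.975 m from the base axis. Payload 4.9 kg.
Tool frame: the origin (TCP) lies on the centre line of the jaws, within the pads' length; the fingertips stand 11 mm ahead of it and the grasp point (between the pads) lies 8 mm behind it (manip.finger_overhang is the distance from the TCP to the fingertips, in m); y points along the fingers, z is the direction in which the jaws open and shut, and the axes are right-handed (so a half turn about y gives the same grasp; the last joint's range is limited). The gripper opens to 85 mm and grips with 20 to 120 N. Pads are 22 mm wide; open, the fingers measure 114 mm over their backs; the gripper's body (76 mm by 85 mm) begins 54 mm behind the grasp point. The pads swing forward as they close: fully open they stand 13 mm farther back than shut.
Start: joints at [1.173, 0.053, 1.613, -0, 1.476, -0.119], TCP at [0.172, 0.601, 0.242] pointing down, gripper open.
Joint ranges: [-3.01, 3.01], [-1.01, 2.22], [0.06, 2.58], [-1.02, 4.17], [0.09, 2.62], [-3.14, 3.14]. Speed limits (rad/s): [2.57, 2.57, 3.14, 3.14, 3.14, 3.14].

## Interface

Orientations are given as a unit quaternion [w, x, y, z].
In Python, from plant import readout, cams, workorder, manip gives the robot as it stands.
- The arm moves only by the tool play_rows, never from a script. Its arguments are lists of equal length, an entry for each row: "slide": the shift along the tool's x, y, z in cm, a list of three; "yaw": the turn about the tool's y in degrees; "grip": the closure, from -1 (fully open) to 1 (shut), so that 0 is half open. In form: {"slide": [[x, y, z], ...], "yaw": [yaw, ...], "grip": [grip, ...]}. A call has 1 to 12 rows; each row shifts and turns the commanded pose from where the row before left it, along the tool's axes as they then stand; what a row does not reach is not made up. A row lasts 1/10 s, in which the tool goes at most 50 mm and 8.59 degrees, less where a joint would pass 70% of its speed; a pose out of reach is approached as far as the arm can. A call with a gripper value outside its range is refused whole. The fingers move at their own pace and stop on an object; the grip force is fixed at half the most. Time passes only in rows, so rows that do not move let the fingers close. It gives the time, the measured TCP pose, the force and the opening at its end, in the units of the state.
- readout.state(): the state, without advancing time (a new reading comes with each control period).
- cams.grab_frame(name): name is "side" or "top"; returns a dict with "image" (480x640x3 uint8, red, green, blue), "mtx" (3x3 intrinsics, pixels), "R" (3x3) and "t" (3): a world point X has camera coordinates R X + t. Camera axes: x right, y down, z forward; pixel columns grow to the right and rows downward; lengths in m; the calibration is good to about 2 mm. A picture is of the moment at which its call begins. There is no depth.
- workorder.job_done(): hands the job in, once; it reports no verdict.
The state is a dict: "time": time; "joint_pos": joint angles; "joint_vel": joint speeds; "joint_efforts": joint torques, N m; "tool_pos": TCP position; "tool_rot": TCP orientation; "contact_force": force on the tool from outside, world axes, zero at the start; "ft_torque": the same for the moment, N m; "gripper_width": opening from 0.0 (shut) to 1.0 (fully open).
Only numpy, scipy, OpenCV 4.12 (cv2) and the standard library are available. Lean on these libraries where they do the work, as an engineer would, in place of code of your own. Each camera call takes 0.05 s, during which the arm holds its last target.

## Task

Check the line laser's self-levelling on its tilt plate: with a fingertip on the round finger pad, slowly press that sprung corner down until the pointer stands at the lower long mark of the scale, and hold it there for two seconds so that the laser can settle. Then ease the corner up again slowly, without letting it snap back, until the plate is at rest against its top stop, and take the finger away. Do not bottom the plate, do not touch or lift the laser, and leave everything else on the bench where it stands.

Things in the scene. Friction and masses are not known exactly. Their poses are not given: they have to be found in the camera images.
- base: Fixed dark steel base plate of the tilt fixture, 300 x 240 mm, its top 20 mm above the bench. Origin: centre of its underside; x along its 300 mm length, y along its width, z up; turned by up to 0.45 rad either way. Over it lies the aluminium tilt plate, 280 x 220 x 10 mm, top 82 mm above the bench at rest, on two pivot balls at its -x edge (base x -115) and coil springs under its two +x corners.
- pad (a point): Centre of the top of the finger pad, a steel disc 30 mm wide, 4 mm proud of the tilt plate, at its +x, +y corner (base x +115, y +85 mm; 86 mm above the bench at rest). It goes down 1 mm per 0.0043 rad of tilt (24 mm at the mark), moving under 5 mm sideways. About 6 N (3 to 8) there starts the plate moving, about 6 N more brings it to the mark; the springs push it back up.
- needle (a point): Point on the pointer's needle in front of the middle of the scale. The needle is a dark flat bar 62 mm long lying across the scale; it is fixed to the plate and goes down with it. At rest 77 mm above the bench, 38 mm beyond the pad in base x.
- mark (a point): Centre of the lower long mark, the one to reach (49 mm up). The scale is an upright white blade 46 mm wide, top 96 mm above the bench, fixed to the base beyond the plate's +x edge, facing +x. Nine black marks, one per degree, 5 mm apart, from the top: a long one (0 degrees, where the pointer rests), five short, the lower long one (6 degrees), two short.
- tilt (a joint): Tilt of the plate about its pivot balls, rad: 0 at rest against its top stop, growing as the finger pad goes down; 0.105 with the pointer at the lower long mark; 0.16 on the bottom stop. Let go at the mark, it snaps up at over 1.5 rad/s.
- laser: Line laser, a grey box with black rubber ends, 66 x 72 x 90 mm, standing loose on the thin rubber mat near the middle of the tilt plate, turned by up to 0.5 rad; graspable, but not to be touched. Its top is 172 mm above the bench at rest. Origin: centre of its underside, z up. Its sides stay at least 70 mm from the pad's centre.
- can: Bystander: closed round paint can, 103 mm diameter, 114 mm high, beside the fixture. Origin: centre of its underside.
- tape: Bystander: tape measure, 72 x 36 mm, 70 mm high, beside the fixture. Origin: centre of its underside.
- offcut: Bystander: pine offcut lying flat, 150 x 44 x 19 mm, beside the fixture. Origin: centre of its underside.

How it is judged:
On the way, in this order (a step that is already met when the one before it is completed fails the run):
1. a fingertip presses on the finger pad and the pointer stays at the lower long mark, within one graduation (0.017 rad), for 1.5 s (value of joint tilt between 0.088 and 0.122 rad and contact force between the fingers and tilt_c1 above 1 N), for 1.5 s.
2. the plate is back at its top stop (value of joint tilt below 0.01 rad), for 0.2 s.
At the end, for the whole second after the job is handed in: The plate is back at rest against its top stop (tilt under 0.01 rad), the laser stands upright where it stood on the plate (within 6 mm), and the can, tape measure and offcut are where they were (within 15 mm) (value of joint tilt below 0.01 rad and distance of laser from where it was at the start of the episode below 0.006 m and angle between laser's own z axis and vertical below 0.03 rad and distance of each of can, tape, offcut from where it was at the start of the episode below 0.015 m); the robot touches nothing.
It fails at once if the plate is pressed on down past the scale, towards its bottom stop (tilt over 0.145 rad) (value of joint tilt above 0.145 rad).
It fails at once if the plate snaps back (comes up faster than 1.2 rad/s, about 0.28 m/s at the pad) (velocity of joint tilt below -1.2 rad/s).
It fails at once if the robot touches the laser, or it is lifted, shifted or knocked over (contact force between any of the fingers, the arm and laser above 0.5 N or distance of laser from where it was at the start of the episode above 0.035 m or angle between laser's own z axis and vertical above 0.3 rad).
It fails at once if a bystander is pushed or lifted (distance of any of can, tape, offcut from where it was at the start of the episode above 0.02 m).
It also fails if it takes over 45 s, if anything falls off the work surface, if the arm or the gripper's body presses on something with over 40 N, if the wrist force passes 120 N, or if a joint passes its speed limit or range.

## Working session

There is one attempt and no reset: what is moved stays moved. The work goes in short steps, Python scripts to look and compute and a tool call to move; the robot and the scene stay as the last step left them, time stands still between calls to the robot, and variables do not carry over. Pictures are saved under pics/ and viewed, and the job is handed in when it is done.

Besides the shell and the picture viewer there is one more tool, called after "Request:" as a command line: name --pt "numbers of a row" for each row, then --argument value for the rest. play_rows: Moves the arm, as the interface text tells. Its arguments: {"type":"object","properties":{"slide":{"type":"array","items":{"type":"array","items":{"type":"number"}}},"yaw":{"type":"array","items":{"type":"number"}},"grip":{"type":"array","items":{"type":"number"}}},"required":["slide","yaw","grip"]}

```bash
mkdir -p pics; ls; python3 - <<'E'
from plant import readout, cams, workorder, manip
import cv2, numpy as np
print(readout.state())
for n in("side","top"):
    f=cams.grab_frame(n); cv2.imwrite(f"pics/{n}0.png",f["image"][:,:,::-1]); print(n,f["mtx"],f["R"],f["t"])
    np.savez(f"{n}0.npz",**f)
print(manip.finger_overhang)
E
```

```text
pics
{'time': 0.0, 'joint_pos': array([ 1.17299883e+00,  5.33770422e-02,  1.61431466e+00,  2.61820601e-06,
        1.47599175e+00, -1.18983591e-01]), 'joint_vel': array([-1.10826372e-03, -4.34235265e-04,  1.16560677e-03, -3.65933533e-05,
       -1.15979240e-03,  8.61955671e-04]), 'joint_efforts': array([ 2.11390820e-04, -3.93682194e+01, -3.70175993e+01, -5.23785354e-05,
        6.88714266e-03,  3.89791367e-06]), 'tool_pos': array([0.17176201, 0.60030373, 0.24103814]), 'tool_rot': array([-0.69953201,  0.70096088, -0.09844643,  0.09806688]), 'contact_force': array([ 0.58508721,  0.26173824, -0.15339355]), 'ft_torque': array([ 0.00213068, -0.02330758, -0.01802887]), 'gripper_width': 0.9998573043709584}
side [[570.4364884    0.         323.88666557]
 [  0.         570.4364884  240.88076444]
 [  0.           0.           1.        ]] [[ 0.86425962 -0.50263603 -0.02030596]
 [-0.3786561  -0.62344664 -0.68405691]
 [ 0.33117196  0.59889174 -0.72914595]] [-0.46708304  0.26497743  0.85920251]
top [[550.86727521   0.         320.73887849]
 [  0.         550.86727521 250.04242994]
 [  0.           0.           1.        ]] [[-0.02863425 -0.99955054 -0.00887679]
 [-0.99052145  0.02956685 -0.13413822]
 [ 0.13434039  0.0049517  -0.99092287]] [0.03319976 0.55652514 1.19500104]
0.011
```

View pics/side0.png

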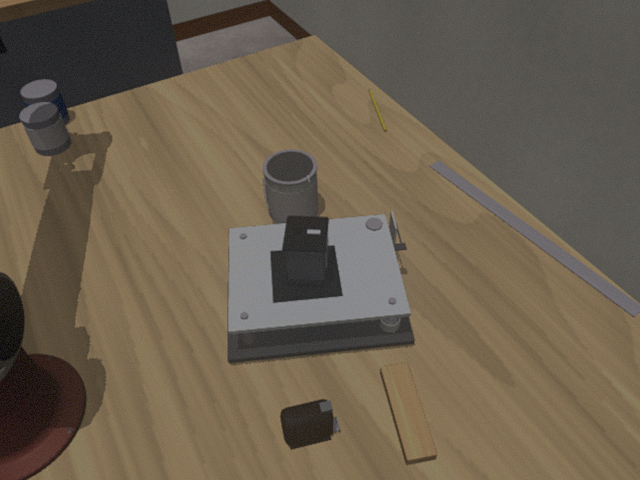

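View pics/top0.png

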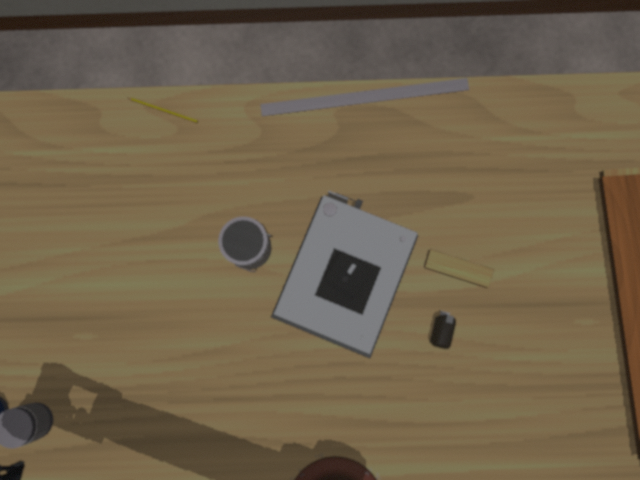

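The side view shows the pad at about (374,224), the scale and needle at about (396,240), and the can behind the plate at (291,185). In the top view the pad is at about (330,209) and the can at (245,240). I'll zoom in and triangulate.

```bash
cat > h.py <<'E'
import numpy as np, cv2
def load(n): 
    d=np.load(n); return {k:d[k] for k in d}
def ray(f,u,v):
    R,t=f["R"],f["t"]; c=-R.T@t; d=R.T@np.linalg.inv(f["mtx"])@np.array([u,v,1.]); return c,d/np.linalg.norm(d)
def onz(f,u,v,z):
    c,d=ray(f,u,v); return c+d*(z-c[2])/d[2]
def tri(f,p,g,q):
    c1,d1=ray(f,*p);c2,d2=ray(g,*q)
    s=np.linalg.lstsq(np.c_[d1,-d2],c2-c1,rcond=None)[0]
    a,b=c1+s[0]*d1,c2+s[1]*d2; return (a+b)/2,np.linalg.norm(a-b)
def proj(f,X):
    p=f["mtx"]@(f["R"]@np.asarray(X)+f["t"]); return p[:2]/p[2]
E
python3 - <<'E'
from h import *
s,t=load("side0.npz"),load("top0.npz")
a=cv2.resize(s["image"][200:280,350:430],(480,480),interpolation=cv2.INTER_CUBIC)
b=cv2.resize(t["image"][180:230,305:385],(768,480),interpolation=cv2.INTER_CUBIC)[:, :320+0] if 0 else cv2.resize(t["image"][185:235,310:360],(300,300),interpolation=cv2.INTER_CUBIC)
b=cv2.copyMakeBorder(b,0,180,0,0,cv2.BORDER_CONSTANT)
o=np.hstack([a,b])
o=np.clip(o.astype(float)*1.5,0,255).astype(np.uint8)
cv2.imwrite("pics/zoom.png",o[:,:,::-1])
m=(t["image"].min(2)>85).astype(np.uint8)&((t["image"].max(2).astype(int)-t["image"].min(2))<30)
c=max(cv2.findContours(m[150:400,230:430].astype(np.uint8),0,2)[0],key=cv2.contourArea)+np.array([230,150])
r=cv2.minAreaRect(c);print(r,cv2.boxPoints(r))
for p in cv2.boxPoints(r):print(p,onz(t,*p,.082))
E
```

```text
((346.49114990234375, 273.62127685546875), (105.07694244384766, 131.69232177734375), 22.61986541748047) [[272.66867 314.19525]
 [323.31955 192.6331 ]
 [420.31363 233.0473 ]
 [369.66275 354.60944]]
[272.66867 314.19525] [0.41680885 0.12271976 0.082     ]
[323.31955 192.6331 ] [0.67773201 0.00742453 0.082     ]
[420.31363 233.0473 ] [ 0.5818831  -0.19955166  0.082     ]
[369.66275 354.60944] [ 0.3265977  -0.07969192  0.082     ]
```

View pics/zoom.png

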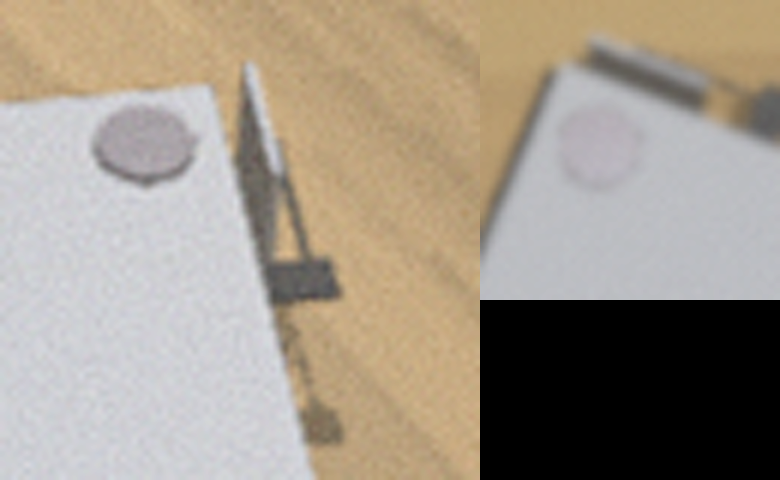

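In the zoom the pad's top centre is at side (373.5,223.1) and top (329.5,208.9). The scale is seen from behind.

```bash
python3 - <<'E'
from h import *
s,t=load("side0.npz"),load("top0.npz")
# refine pad centre: steel disc is pinkish/darker than plate
for n,f,(u,v) in(("s",s,(373.5,223)),("t",t,(329.5,209))):
    im=cv2.GaussianBlur(f["image"],(0,0),.8).astype(float); u0,v0=int(u)-14,int(v)-12
    w=im[v0:v0+26,u0:u0+26]; d=w[...,0]-w[...,1]
    g=w[...,1]; pl=np.array([-2.,0]); 
    mask=((d>2)&(d<14)&(g>90)).astype(np.uint8)
    k,l,st,ce=cv2.connectedComponentsWithStats(mask)
    for i in range(1,k):
        if st[i,4]>40: print(n,st[i],ce[i]+[u0,v0])
X,e=tri(s,(373.5,223.1),t,(329.5,208.9));print(X,e)
print(onz(s,373.5,223.1,.086),onz(t,329.5,208.9,.086))
# can centre from top image: lid ellipse ~ (245,240)
print("can",onz(t,243.5,241,.114),onz(s,290.5,167,.114))
print("laser top",onz(t,348,277,.172),onz(s,306,235,.172))
c=np.array([0,0])
E
```

```text
s [  7   7  17  12 157] [373.75796178 223.43312102]
t [ 9  6 12 11 89] [329.07865169 208.02247191]
[ 0.64088469 -0.00497284  0.08304956] 8.496540783260091e-05
[ 0.63918882 -0.00737271  0.086     ] [ 0.64021992 -0.0049158   0.086     ]
can [0.57095841 0.17851349 0.114     ] [0.57225074 0.17470617 0.114     ]
laser top [ 0.48366083 -0.03610234  0.172     ] [ 0.4868102  -0.04501603  0.172     ]
```

```bash
cat >> h.py <<'E'
from scipy.spatial.transform import Rotation as Ro
def st(target=None):
    from plant import readout
    s=readout.state(); R=Ro.from_quat(np.roll(s["tool_rot"],-1)).as_matrix()
    tip=s["tool_pos"]+.011*R[:,1]
    print("t",round(s["time"],2),"tcp",s["tool_pos"].round(4),"tip",tip.round(4),"F",s["contact_force"].round(2),"w",round(s["gripper_width"],3)); print("x",R[:,0].round(4),"y",R[:,1].round(4),"z",R[:,2].round(4))
    if target is not None: print("slide cm",(R.T@(np.array(target)-tip)*100).round(2))
    return s,R
E
python3 -c "
from h import *
st([.640,-.006,.24])"
```

```text
t 0.1 tcp [0.1718 0.6004 0.2412] tip [0.1718 0.6003 0.2302] F [-0.64 -1.65 -0.89] w 1.0
x [ 9.614e-01 -2.751e-01 -2.000e-04] y [-7.0e-04 -1.7e-03 -1.0e+00] z [ 0.2751  0.9614 -0.0019]
slide cm [ 61.7   -0.91 -45.41]
```

Request:
play_rows --pt "1.5 0 -1.1" --pt "3 0 -2.2" --pt "3 0 -2.2" --pt "3 0 -2.2" --pt "3 0 -2.2" --pt "3 0 -2.2" --pt "3 0 -2.2" --pt "3 0 -2.2" --pt "3 0 -2.2" --pt "3 0 -2.2" --pt "3 0 -2.2" --pt "3 0 -2.2" --yaw '[0, 0, 0, 0, 0, 0, 0, 0, 0, 0, 0, 0]' --grip '[1, 1, 1, 1, 1, 1, 1, 1, 1, 1, 1, 1]'

```text
time: 1.3
tool_pos: [0.4345, 0.2604, 0.242]
tool_rot: [-0.7, 0.7, -0.098, 0.098]
contact_force: [0.4, 0.1, -0.5]
gripper_width: -0.001
```

Request:
play_rows --pt "3 0 -2.2" --pt "3 0 -2.2" --pt "3 0 -2.2" --pt "3 0 -2.2" --pt "3 0 -2.2" --pt "3 0 -2.2" --pt "3 0 -2.2" --pt "3 0 -2.2" --pt "1.5 0 -1.1" --pt "0 0 0" --pt "0 0 0" --yaw '[0, 0, 0, 0, 0, 0, 0, 0, 0, 7.85, 0]' --grip '[1, 1, 1, 1, 1, 1, 1, 1, 1, 1, 1]'

```text
time: 2.4
tool_pos: [0.6274, 0.0119, 0.2419]
tool_rot: [-0.692, 0.692, -0.147, 0.146]
contact_force: [0.5, 0.6, 0.6]
gripper_width: 0.002
```

```bash
python3 -c "
from h import *
s,R=st([.640,-.006,.10])
print(s['joint_pos'])"
```

```text
t 2.4 tcp [0.6274 0.0119 0.2419] tip [0.6274 0.0119 0.2309] F [0.51 0.61 0.6 ] w 0.002
x [ 0.9144 -0.4048 -0.0011] y [-1.1e-03  2.0e-04 -1.0e+00] z [ 4.048e-01  9.144e-01 -2.000e-04]
slide cm [ 1.9  13.08 -1.13]
[-9.95575933e-02  5.95285929e-02  1.60655649e+00  1.17689225e-04
  1.47663911e+00 -1.25358679e+00]
```

Request:
play_rows --pt "1.9 0 -1.1" --pt "0 2 0" --pt "0 3 0" --pt "0 3 0" --pt "0 3 0" --pt "0 1 0" --pt "0 0 0" --yaw '[0, 0, 0, 0, 0, 0, 0]' --grip '[1, 1, 1, 1, 1, 1, 1]'

```text
time: 3.1
tool_pos: [0.6389, -0.0045, 0.1203]
tool_rot: [-0.692, 0.692, -0.147, 0.144]
contact_force: [0.9, -0.1, -0.9]
gripper_width: 0.003
```

```bash
cat > look.py <<'E'
import sys
from h import *
from plant import cams
k=sys.argv[1]
f=cams.grab_frame("side"); g=cams.grab_frame("top"); np.savez(f"side{k}.npz",**f); np.savez(f"top{k}.npz",**g)
a=cv2.resize(f["image"][170:290,320:440],(480,480),interpolation=cv2.INTER_CUBIC)
b=cv2.resize(g["image"][170:290,280:360],(320,480),interpolation=cv2.INTER_CUBIC)
o=np.clip(np.hstack([a,b]).astype(float)*1.4,0,255).astype(np.uint8)
cv2.imwrite(f"pics/look{k}.png",o[:,:,::-1])
s,R=st([.640,-.006,.0855])
E
python3 look.py 1
```

```text
t 3.2 tcp [ 0.6413 -0.0048  0.1239] tip [ 0.6414 -0.0048  0.1129] F [-0.55 -0.08  0.86] w -0.003
x [ 0.9153 -0.4027  0.0019] y [ 2.e-03 -3.e-04 -1.e+00] z [4.027e-01 9.153e-01 5.000e-04]
slide cm [-0.08  2.74 -0.16]
```

View pics/look1.png

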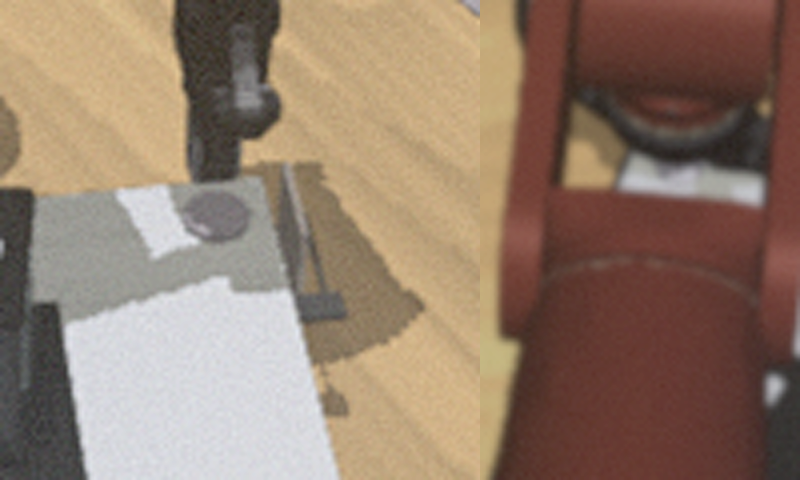

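The finger hangs about over the pad: its tip is at side px (373,215) and the pad at (374,224). The needle end is at about (403,246). I'll check the finger's offset and work out where the needle should go.

```bash
python3 - <<'E'
from h import *
s=load("side1.npz")
print("tip proj at cmd",proj(s,[.640,-.006,.112]),"pad",proj(s,[.640,-.006,.086]))
bx=np.array([.915,-.404,0]);
o=np.array([.5007,-.0373,0]); by=np.array([.404,.915,0])
P=lambda x,y,z:o+x*bx+y*by+np.array([0,0,z])
for y in(85,50,40,30): print(y,proj(s,P(.153,y/1e3,.077)))
for d in range(9): 
    a=d*.01745; h=.268  # about pivot at x=-.115,z~.072
    print(d,[proj(s,P(-.115+h*np.cos(a)+.005*np.sin(a),y/1e3,.072-h*np.sin(a)+.005*np.cos(a))).round(1) for y in(40,54)])
from plant import readout
print([readout.state()["tool_pos"].round(4) for _ in range(5)])
E
```

```text
tip proj at cmd [374.10007297 211.81423837] pad [373.45244502 222.45910615]
85 [394.49049338 224.00195182]
50 [398.42590941 238.18493379]
40 [399.58540196 242.36366909]
30 [400.7610881  246.60076503]
0 [array([399.6, 242.4]), array([398. , 236.5])]
1 [array([399.4, 244.2]), array([397.8, 238.4])]
2 [array([399.2, 246. ]), array([397.6, 240.2])]
3 [array([398.9, 247.9]), array([397.3, 242. ])]
4 [array([398.6, 249.7]), array([397. , 243.9])]
5 [array([398.2, 251.5]), array([396.7, 245.7])]
6 [array([397.8, 253.3]), array([396.3, 247.5])]
7 [array([397.4, 255.1]), array([395.8, 249.3])]
8 [array([396.9, 256.8]), array([395.4, 251. ])]
[array([ 0.6413, -0.0048,  0.1239]), array([ 0.6413, -0.0048,  0.1239]), array([ 0.6413, -0.0048,  0.1239]), array([ 0.6413, -0.0048,  0.1239]), array([ 0.6413, -0.0048,  0.1239])]
```

Request:
play_rows --pt "0 1 0" --pt "0 0.6 0" --pt "0 0.3 0" --pt "0 0.2 0" --pt "0 0 0" --pt "0 0 0" --yaw '[0, 0, 0, 0, 0, 0]' --grip '[1, 1, 1, 1, 1, 1]'

```text
time: 3.8
tool_pos: [0.6408, -0.005, 0.1014]
tool_rot: [0.692, -0.692, 0.146, -0.146]
contact_force: [0.1, -0.4, 0.3]
gripper_width: -0.002
```

```bash
python3 look.py 2
```

```text
t 3.9 tcp [ 0.6409 -0.0051  0.1016] tip [ 0.6409 -0.0051  0.0906] F [ 0.25 -0.85 -0.41] w -0.001
x [ 9.148e-01 -4.039e-01  5.000e-04] y [ 5.e-04 -0.e+00 -1.e+00] z [4.039e-01 9.148e-01 2.000e-04]
slide cm [-0.04  0.51 -0.12]
```

View pics/look2.png

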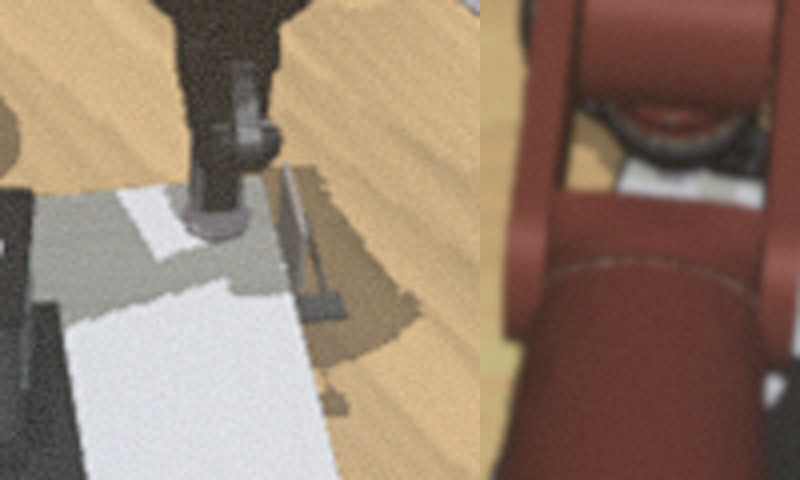

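The tip sits over the disc, centred, about 4 mm above it. Now a slow press.

Request:
play_rows --pt "0 0.2 -0.1" --pt "0 0.2 0" --pt "0 0.15 0" --pt "0 0.15 0" --pt "0 0.15 0" --pt "0 0.15 0" --pt "0 0.15 0" --pt "0 0.15 0" --pt "0 0 0" --pt "0 0 0" --yaw '[0, 0, 0, 0, 0, 0, 0, 0, 0, 0]' --grip '[1, 1, 1, 1, 1, 1, 1, 1, 1, 1]'

```text
time: 4.9
tool_pos: [0.6409, -0.0063, 0.0899]
tool_rot: [-0.692, 0.692, -0.146, 0.146]
contact_force: [-2.7, -1.1, 6.7]
gripper_width: 0.0
```

```bash
python3 look.py 3
```

```text
t 5.0 tcp [ 0.6409 -0.0062  0.09  ] tip [ 0.6409 -0.0062  0.079 ] F [-3.47  0.02  6.72] w 0.001
x [ 0.9148 -0.4038  0.0013] y [ 1.1e-03 -7.0e-04 -1.0e+00] z [ 4.038e-01  9.148e-01 -2.000e-04]
slide cm [-0.09 -0.65 -0.02]
```

View pics/look3.png

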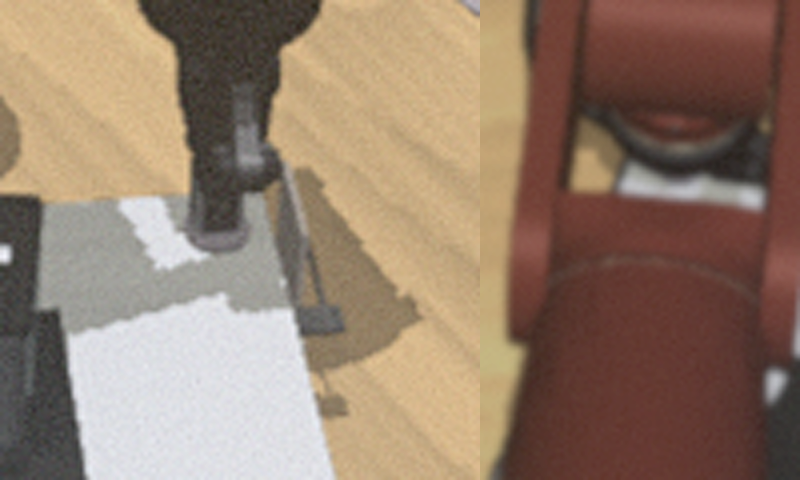

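The needle has moved about 3 px (about 1.7°) with 6.7 N on the finger, which agrees with 7 mm of travel. I'll go on down.

Request:
play_rows --pt "0 0.15 0" --pt "0 0.15 0" --pt "0 0.15 0" --pt "0 0.15 0" --pt "0 0.15 0" --pt "0 0.15 0" --pt "0 0.15 0" --pt "0 0.15 0" --pt "0 0.15 0" --pt "0 0.15 0" --pt "0 0 0" --pt "0 0 0" --yaw '[0, 0, 0, 0, 0, 0, 0, 0, 0, 0, 0, 0]' --grip '[1, 1, 1, 1, 1, 1, 1, 1, 1, 1, 1, 1]'

```text
time: 6.2
tool_pos: [0.6413, -0.0064, 0.0759]
tool_rot: [-0.692, 0.692, -0.145, 0.147]
contact_force: [-3.8, -1.1, 9.8]
gripper_width: 0.002
```

```bash
python3 look.py 4; python3 - <<'E'
from h import *
# needle shift: dark-needle patch template match against the picture just before contact
f2=load("side2.npz")["image"]
T=cv2.cvtColor(f2[241:252,393:408],7).astype(np.float32)
for k in "2","3","4":
    g=cv2.cvtColor(load(f"side{k}.npz")["image"][236:270,386:412],7).astype(np.float32)
    T4=cv2.resize(T,None,fx=4,fy=4,interpolation=2);g4=cv2.resize(g,None,fx=4,fy=4,interpolation=2)
    r=cv2.matchTemplate(g4,T4,cv2.TM_CCOEFF_NORMED);_,m,_,l=cv2.minMaxLoc(r);print(k,m,l[0]/4-7,l[1]/4-5)
E
```

```text
t 6.3 tcp [ 0.6412 -0.0064  0.0759] tip [ 0.6413 -0.0064  0.0649] F [-3.31 -0.67 10.01] w 0.0
x [ 0.9148 -0.4038  0.0019] y [ 0.0017 -0.001  -1.    ] z [ 4.038e-01  9.148e-01 -2.000e-04]
slide cm [-0.13 -2.06 -0.02]
2 0.9974520206451416 0.0 0.0
3 0.9707161784172058 0.0 3.25
4 0.9605385065078735 -0.75 9.75
```

View pics/look4.png

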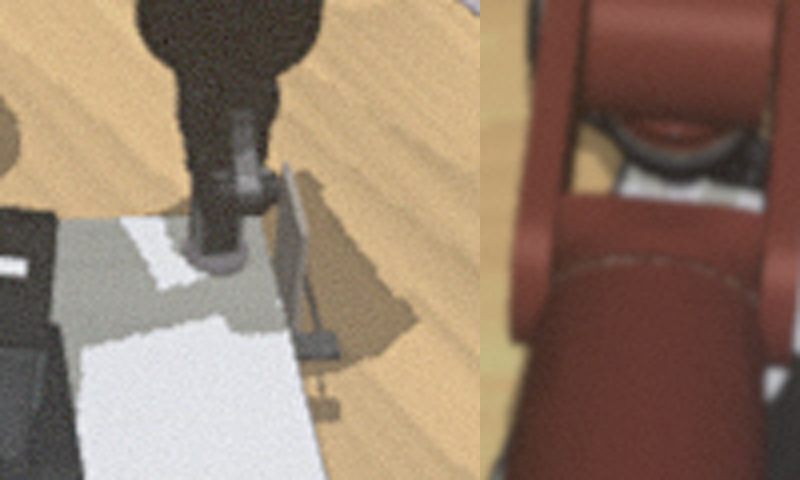

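The needle has shifted 9.75 px of the expected 10.9 px, about 5.4°. I'll go 2 mm more, then hold.

Request:
play_rows --pt "0 0.1 0" --pt "0 0.1 0" --pt "0 0 0" --pt "0 0 0" --pt "0 0 0" --pt "0 0 0" --pt "0 0 0" --pt "0 0 0" --pt "0 0 0" --pt "0 0 0" --pt "0 0 0" --pt "0 0 0" --yaw '[0, 0, 0, 0, 0, 0, 0, 0, 0, 0, 0, 0]' --grip '[1, 1, 1, 1, 1, 1, 1, 1, 1, 1, 1, 1]'

```text
time: 7.5
tool_pos: [0.6412, -0.0064, 0.074]
tool_rot: [-0.692, 0.692, -0.145, 0.147]
contact_force: [-4.3, -0.6, 10.9]
gripper_width: -0.003
```

```bash
cat > ned.py <<'E'
import sys
from h import *
f2=load("side2.npz")["image"]
T=cv2.cvtColor(f2[241:252,393:408],7).astype(np.float32);k=sys.argv[1]
g=cv2.cvtColor(load(f"side{k}.npz")["image"][236:270,386:412],7).astype(np.float32)
T4=cv2.resize(T,None,fx=4,fy=4,interpolation=2);g4=cv2.resize(g,None,fx=4,fy=4,interpolation=2)
r=cv2.matchTemplate(g4,T4,cv2.TM_CCOEFF_NORMED);_,m,_,l=cv2.minMaxLoc(r);print(k,m,l[0]/4-7,l[1]/4-5)
E
python3 look.py 5; python3 ned.py 5
```

```text
t 7.6 tcp [ 0.6413 -0.0064  0.074 ] tip [ 0.6413 -0.0064  0.063 ] F [-2.97 -0.5  11.1 ] w -0.0
x [ 0.9148 -0.4038  0.0019] y [ 1.7e-03 -9.0e-04 -1.0e+00] z [ 4.038e-01  9.148e-01 -2.000e-04]
slide cm [-0.13 -2.25 -0.02]
5 0.9628280997276306 -1.0 10.75
```

View pics/look5.png

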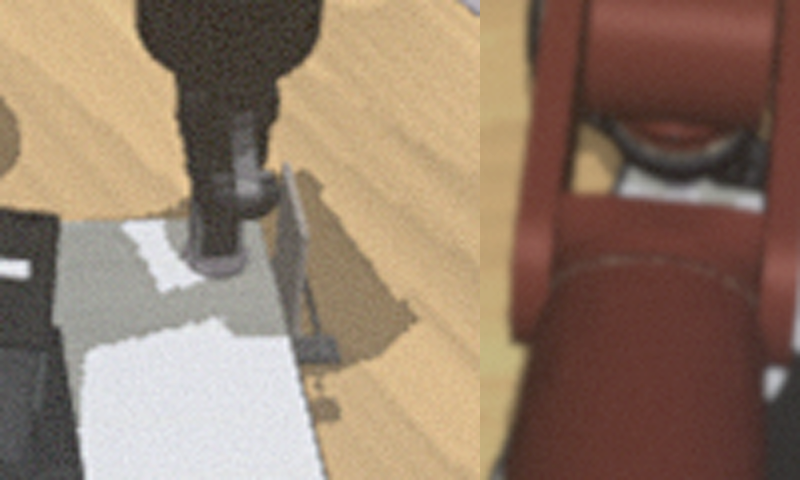

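The needle now stands 10.75 px down against the 10.9 px predicted for 6°, so it is at the mark. Tip travel is 23 mm and the force is 11 N. I'll hold another 1.2 s, then ease up at 15 mm/s.

Request:
play_rows --pt "0 0 0" --pt "0 0 0" --pt "0 0 0" --pt "0 0 0" --pt "0 0 0" --pt "0 0 0" --pt "0 0 0" --pt "0 0 0" --pt "0 0 0" --pt "0 0 0" --pt "0 0 0" --pt "0 0 0" --yaw '[0, 0, 0, 0, 0, 0, 0, 0, 0, 0, 0, 0]' --grip '[1, 1, 1, 1, 1, 1, 1, 1, 1, 1, 1, 1]'

```text
time: 8.8
tool_pos: [0.6412, -0.0063, 0.074]
tool_rot: [-0.692, 0.692, -0.145, 0.147]
contact_force: [-4.1, -0.3, 11.7]
gripper_width: -0.007
```

Request:
play_rows --pt "0 -0.05 0" --pt "0 -0.1 0" --pt "0 -0.15 0" --pt "0 -0.15 0" --pt "0 -0.15 0" --pt "0 -0.15 0" --pt "0 -0.15 0" --pt "0 -0.15 0" --pt "0 -0.15 0" --pt "0 -0.15 0" --pt "0 -0.15 0" --pt "0 -0.15 0" --yaw '[0, 0, 0, 0, 0, 0, 0, 0, 0, 0, 0, 0]' --grip '[1, 1, 1, 1, 1, 1, 1, 1, 1, 1, 1, 1]'

```text
time: 10.0
tool_pos: [0.6409, -0.0063, 0.0896]
tool_rot: [-0.692, 0.692, -0.145, 0.146]
contact_force: [-2.0, 0.5, 7.5]
gripper_width: 0.001
```

Request:
play_rows --pt "0 -0.1 0" --pt "0 -0.1 0" --pt "0 -0.1 0" --pt "0 -0.1 0" --pt "0 -0.1 0" --pt "0 -0.1 0" --pt "0 -0.1 0" --pt "0 -0.1 0" --pt "0 -0.1 0" --pt "0 -0.1 0" --pt "0 -0.1 0" --pt "0 0 0" --yaw '[0, 0, 0, 0, 0, 0, 0, 0, 0, 0, 0, 0]' --grip '[1, 1, 1, 1, 1, 1, 1, 1, 1, 1, 1, 1]'

```text
time: 11.2
tool_pos: [0.6402, -0.0059, 0.0986]
tool_rot: [0.692, -0.692, 0.146, -0.146]
contact_force: [-0.0, -0.4, -0.3]
gripper_width: 0.002
```

```bash
python3 look.py 6; python3 ned.py 6
```

```text
t 11.3 tcp [ 0.6402 -0.0059  0.0986] tip [ 0.6402 -0.0059  0.0876] F [ 0.94 -0.05  0.15] w -0.004
x [ 9.148e-01 -4.039e-01 -3.000e-04] y [-3.e-04  1.e-04 -1.e+00] z [ 4.039e-01  9.148e-01 -1.000e-04]
slide cm [-0.01  0.21 -0.02]
6 0.9889428615570068 0.0 0.0
```

View pics/look6.png

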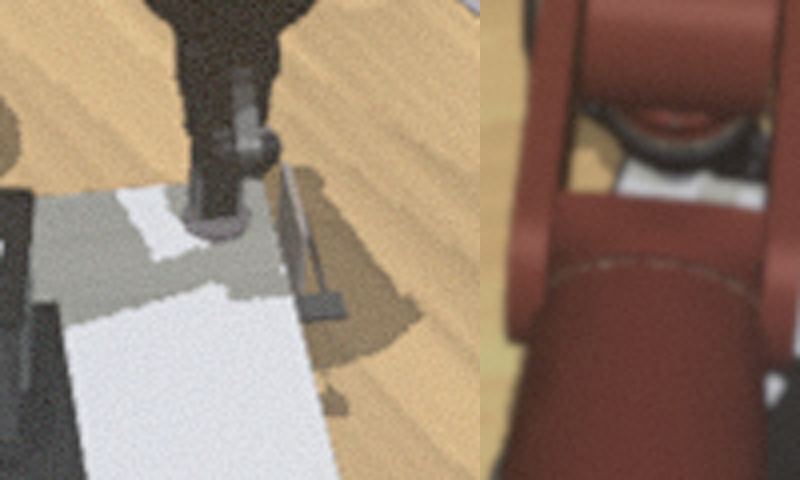

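The needle is back at its rest pixel (shift 0), the force is zero and the tip is clear of the pad. I'll lift away.

Request:
play_rows --pt "0 -0.5 0" --pt "0 -2 0" --pt "0 -3 0" --pt "0 -3 0" --pt "0 -3 0" --pt "0 -2 0" --pt "0 -1 0" --pt "0 0 0" --pt "0 0 0" --yaw '[0, 0, 0, 0, 0, 0, 0, 0, 0]' --grip '[1, 1, 1, 1, 1, 1, 1, 1, 1]'

```text
time: 12.2
tool_pos: [0.6398, -0.0059, 0.2426]
tool_rot: [-0.692, 0.692, -0.147, 0.145]
contact_force: [0.0, -0.5, -0.6]
gripper_width: 0.001
```

```bash
python3 look.py 7; python3 ned.py 7; python3 - <<'E'
from h import *
a=load("side0.npz")["image"];b=load("side7.npz")["image"]
cv2.imwrite("pics/after.png",b[:,:,::-1])
def sh(y0,y1,x0,x1):
    T=cv2.cvtColor(a[y0:y1,x0:x1],7);g=cv2.cvtColor(b[y0-6:y1+6,x0-6:x1+6],7)
    T,g=[cv2.resize(q,None,fx=4,fy=4,interpolation=2) for q in(T,g)]
    _,m,_,l=cv2.minMaxLoc(cv2.matchTemplate(g,T,5));return round(m,3),l[0]/4-6,l[1]/4-6
print("laser",sh(212,290,282,332),"can",sh(148,200,260,322),"tape",sh(395,450,276,345),"offcut",sh(358,465,375,440))
E
```

```text
t 12.3 tcp [ 0.6394 -0.0058  0.2416] tip [ 0.6394 -0.0058  0.2306] F [ 0.51 -0.08 -0.34] w 0.001
x [ 0.9148 -0.4039 -0.0032] y [-3.4e-03  4.0e-04 -1.0e+00] z [ 0.4039  0.9148 -0.001 ]
slide cm [ 0.11 14.51  0.02]
7 0.9820581078529358 0.0 0.0
laser (0.94, 0.0, 0.0) can (0.991, 0.0, 0.0) tape (0.995, 0.0, 0.0) offcut (0.977, 0.0, 0.0)
```

View pics/after.png

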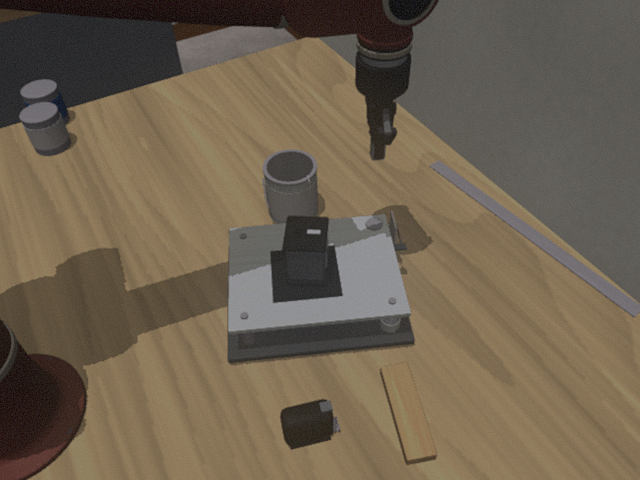

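The finger is well clear. The plate is level, with the needle at (400,247), and the laser and bystanders are where they were.

```bash
python3 -c "
from plant import workorder
print(workorder.job_done())"
```

```text
the job is handed in; nothing more can be done
None
```

The check is done and handed in at about 12 s of the 45 s allowed. With shut fingers I slowly pressed the finger pad down about 23 mm at 11 N, held it there for about 2.3 s, then eased it up at 10–15 mm/s and took the finger away.

- **At the mark:** the needle had dropped 10.75 px in the side view, against about 10.9 px predicted for 6 degrees. The 23 mm of finger travel agrees with that. Both put the tilt at roughly 0.104 rad, inside the 0.088–0.122 band.
- **Back at rest:** the needle returned to its starting pixel and the force on the finger fell to about zero.
- **Laser and bystanders:** the laser, can, tape measure and offcut showed no shift in the side view at quarter-pixel resolution.
- **Limits of the checks:** the arm blocked the top camera during the press, so the tilt was read only from the side view and the finger's position. The scale faces away from that camera, so I did not read the marks directly. No check failed or disagreed. Pad heights measured from the two views came out at 83 mm, against 86 mm in the text, which is close to the calibration error.

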